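Probe three bushes with a pin and reject the blind one

ROBOT

A 6-joint arm with a two-finger parallel gripper is mounted at the origin on a cart in front of the work surface, level with it; the furniture and walls round the work are solid. World frame = base frame: x ahead of the robot, y to its left, z up, the work surface at z = 0. Lengths are in m, angles in rad, forces in N, time in s.
With the tool pointing down it reaches from about 0.275 to 0.875 m from the base axis. Payload 12.5 kg.
Tool frame: the origin (TCP) lies on the mounting face of the last link; the fingertips stand 173 mm ahead of it and the grasp point (between the pads) lies 155 mm ahead of it; z points along the fingers, y is the line along which they close (so a half turn about z gives the same grasp; the last joint's range is limited). The gripper opens to 85 mm and grips with 20 to 120 N. Pads are 22 mm wide; open, the fingers measure 114 mm over their backs; the gripper's body (76 mm by 85 mm) begins 54 mm behind the grasp point. The pads swing forward as they close: fully open they stand 13 mm farther back than shut.
Start: joints at [-1.381, 0.351, 1.652, -0, 1.139, -0.085], TCP at [0.149, -0.529, 0.405] pointing down, gripper open.
Joint ranges: [-2.75, 2.75], [-0.79, 2.1], [0.01, 2.65], [-1.57, 4.71], [0.07, 3.14], [-2.87, 2.87]. Speed limits (rad/s): [2.22, 2.22, 2.79, 3.14, 3.14, 3.14].

INTERFACE

Orientations are given as a unit quaternion [w, x, y, z].
In Python, from workcell import robot gives the robot as it stands.
- The arm moves only by the tool servo_tool, never from a script. Its argument "targets" is a list that holds one entry, the list of rows, each a list of 7 numbers: the shift along the world's x, y, z in cm, then the turn, a rotation vector about the world's x, y, z in degrees, then the gripper's target within -1 to 1 (fully open at 1, half-way at 0, shut at -1). In form: [[[dx, dy, dz, rx, ry, rz, fingers], ...]]. A call has 1 to 5 rows; each row is the pose to reach, as a shift and turn from the pose commanded when the call began; what a row does not reach only later rows make up. A row lasts 1/12 s, in which the tool goes at most 41.7 mm and 7.16 degrees, less where a joint would pass 70% of its speed; a pose out of reach is approached as far as the arm can. A call with a gripper value outside its range is refused whole. The fingers move at their own pace and stop on an object; "grip_force" is the grip in N (left out, the last holds). Time passes only in rows, so rows that repeat a pose let the fingers close. It gives the time, the measured TCP pose, the force, the opening and the grip force at its end, in the units of the state.
- robot.sense(): the state, without advancing time (a new reading comes with each control period).
- robot.snapshot(name): name is "scene" or "top"; returns a dict with "image" (480x640x3 uint8, blue, green, red), "range_z" (480x640 float32, m along the optical axis (not along the pixel's ray), 0 where there is no reading), "intrinsics" (3x3 intrinsics, pixels), "R" (3x3) and "t" (3): a world point X has camera coordinates R X + t. Camera axes: x right, y down, z forward; pixel columns grow to the right and rows downward; lengths in m; the calibration is good to about 2 mm. A picture is of the moment at which its call begins.
- robot.close_job(): hands the job in; it is judged then, once.
The state is a dict: "time_s": time; "joint_positions": joint angles; "joint_vel": joint speeds; "effort": joint torques, N m; "eef_pos": TCP position; "tool_rot": TCP orientation; "wrist_force": force on the tool from outside, world axes, zero at the start; "ft_torque": the same for the moment, N m; "gripper_width": opening from 0.0 (shut) to 1.0 (fully open); "grip_force": force on a finger pad.
Only numpy, scipy, OpenCV 4.12 (cv2) and the standard library are available. Lean on these libraries where they do the work, as an engineer would, in place of code of your own. Each camera call takes 0.05 s, during which the arm holds its last target. There are 200 camera calls.

TASK

Take the probe pin from its stand and probe the three bushes on the black mat in turn, nearest to the robot first, then the middle one, then the farthest, each time lowering the pin down the bore until it stops. Put the pin back upright in its stand, fully down. Then stand the one bush whose bore is blind upright on the floor of the red tray; leave the two bushes that are bored through standing where they are, and do not disturb the other things around.

Things in the scene. Friction and masses are not known exactly. Their poses are not given: they have to be found in the camera images.
- pin: Probe pin, 115 mm long, loose, 70 g nominal, at the start standing in its stand. From the tip up: steel rod 8 mm in diameter and 60 mm long (bevelled end; a red band 36 to 41 mm from the tip, which stays in sight over a blind bush and vanishes in a through one), black collar 26 mm in diameter from 60 to 65 mm, orange round grip 18 mm in diameter from 65 to 115 mm. Origin: the tip of the rod; z runs up along the rod to the grip.
- stand: Fixed pin stand: steel foot 64 mm in diameter and 6 mm thick, with an aluminium tube on it, 32 mm outside, 15 mm inside, whose top is 70 mm above the surface. The pin's collar rests on the tube's top, so the tip is then 10 mm above the surface. Origin: centre of the underside; z up. It may stand to the left or to the right of the mat.
- mat: Fixed black inspection mat, 300 x 100 x 3 mm. Origin: centre of its underside; its x axis runs along its length, away from the robot. The bushes stand on it in a row along x, about 105 mm apart.
- tray: Fixed shallow red reject tray, 130 x 130 mm outside, 18 mm high, walls and floor 4 mm thick. Origin: centre of the underside; z up. It is on the other side of the mat from the stand.
- bush_1: Flanged steel bush standing upright: 50 mm tall, 40 mm outside diameter, with a 46 mm flange round its lowest 6 mm; a 16 mm bore opens at its top. 150 g nominal, loose. Of the three bushes, alike outside, two are bored right through (the pin reaches the mat, 50 mm down) and one is blind (its bore has a floor 28 mm below the mouth); only probing tells which. Origin: centre of the underside; z up along the bore.
- bush_2: Flanged steel bush standing upright: 50 mm tall, 40 mm outside diameter, with a 46 mm flange round its lowest 6 mm; a 16 mm bore opens at its top. 150 g nominal, loose. Of the three bushes, alike outside, two are bored right through (the pin reaches the mat, 50 mm down) and one is blind (its bore has a floor 28 mm below the mouth); only probing tells which. Origin: centre of the underside; z up along the bore.
- bush_3: Flanged steel bush standing upright: 50 mm tall, 40 mm outside diameter, with a 46 mm flange round its lowest 6 mm; a 16 mm bore opens at its top. 150 g nominal, loose. Of the three bushes, alike outside, two are bored right through (the pin reaches the mat, 50 mm down) and one is blind (its bore has a floor 28 mm below the mouth); only probing tells which. Origin: centre of the underside; z up along the bore.
- filter_cube: Bystander: black filter cube, 37 x 36 x 36 mm, loose, behind the work. Origin: centre of the underside.
- oil_bottle: Bystander: small brown dropper bottle, 36 x 37 x 85 mm, loose, behind the work. Origin: centre of the underside.
- coverslip_box: Bystander: small white box with a blue lid, 30 x 30 x 20 mm, loose, beyond the left-hand fixture. Origin: centre of the underside.
Mind the look-alikes: they are no part of the job. What is shaped like the bush_3 but purple is not meant.

How it is judged:
By the outcome, as a careful person would: the job done as asked, in the order asked, and still so for the second after the job is handed in, with the robot touching nothing.
It also fails if it takes over 61 s, if anything falls off the work surface, if the arm or the gripper's body presses on something with over 40 N, if the wrist force passes 120 N, or if a joint passes its speed limit or range.

## Working session

There is one attempt and no reset: what is moved stays moved. The work goes in short steps, Python scripts to look and compute and a tool call to move; the robot and the scene stay as the last step left them, time stands still between calls to the robot, and variables do not carry over. Pictures are saved under pics/ and viewed, at most 10 in all, crops included, and the job is handed in when it is done.

Besides the shell and the picture viewer there is one more tool, called after "Call:" as name(argument=value, ...) on one line, values as JSON. servo_tool: Moves the arm, as the interface text tells. Its arguments: {"type":"object","properties":{"targets":{"type":"array"},"grip_force":{"type":"number"}},"required":["targets"]}

```bash
mkdir -p pics; python3 - <<'E'
from workcell import robot
import cv2,numpy as np
for n in ("scene","top"):
    s=robot.snapshot(n); cv2.imwrite(f"pics/{n}0.png",s["image"]); np.savez(f"{n}0.npz",**s)
    print(n, (-s["R"].T@s["t"]).round(3), s["R"].round(2).tolist())
print(robot.sense())
E
```

```text
scene [0.232 0.79  0.74 ] [[-0.92, -0.4, -0.02], [-0.23, 0.58, -0.78], [0.33, -0.71, -0.62]]
top [ 0.459 -0.013  1.05 ] [[-0.02, -1.0, -0.03], [-0.99, 0.03, -0.15], [0.15, 0.02, -0.99]]
{'time_s': 0.1, 'joint_positions': array([-1.38059577e+00,  3.51212182e-01,  1.65237278e+00,  7.31104049e-07,
        1.13911913e+00, -8.45597576e-02]), 'joint_vel': array([-0.00044832, -0.00152296, -0.00230756,  0.0007206 ,  0.00056341,
        0.00040636]), 'effort': array([ 8.03198545e-04, -5.06832933e+01, -2.91875821e+01, -5.99046120e-05,
        2.66635150e-03, -9.55881603e-06]), 'eef_pos': array([ 0.14924748, -0.52924017,  0.404191  ]), 'tool_rot': array([-5.54965145e-04,  9.90578047e-01,  1.36948255e-01, -2.90083754e-05]), 'wrist_force': array([ 0.65815412,  1.08576062, -0.54077668]), 'ft_torque': array([ 0.0057484 , -0.00100945,  0.00707543]), 'grip_force': 0.0, 'gripper_width': 1.0027695248366615}
```

View pics/top0.png

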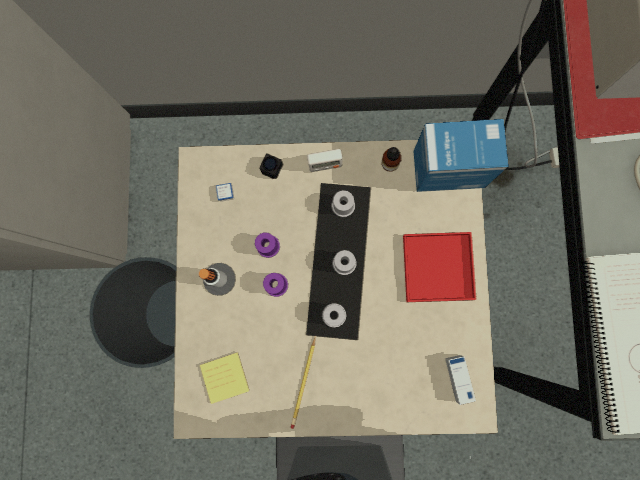

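View pics/scene0.png

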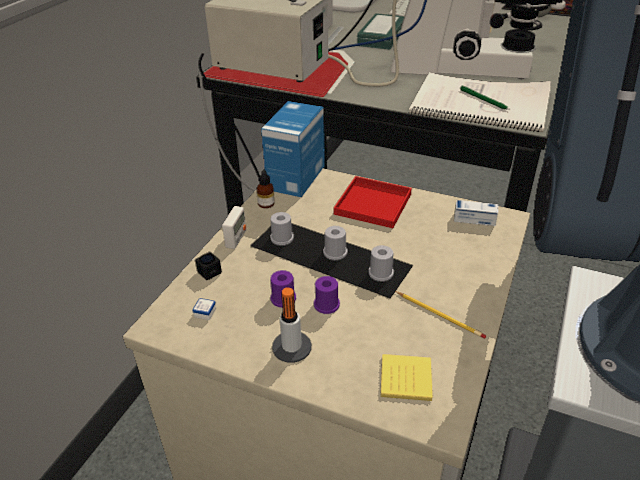

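The top view shows the bushes on the mat at about (334,315), (345,262) and (344,203), the pin and stand at (207,274), the tray at (439,267), and purple look-alikes at (267,244) and (275,285). The scene view agrees, with the stand on the left and the tray on the right.

```bash
cat > vis.py <<'E'
import numpy as np, cv2
from scipy.optimize import least_squares
def cloud(s):
    K=s["intrinsics"]; d=s["range_z"]; v,u=np.mgrid[:480,:640]
    c=np.stack([(u-K[0,2])/K[0,0]*d,(v-K[1,2])/K[1,1]*d,d],-1)
    P=(c-s["t"])@s["R"]; P[d==0]=np.nan; return P
def at_z(s,uv,z):
    K=s["intrinsics"]; r=s["R"].T@np.linalg.inv(K)@np.array([*uv,1.]); o=-s["R"].T@s["t"]
    return o+r*(z-o[2])/r[2]
def proj(s,X):
    c=s["R"]@np.asarray(X)+s["t"]; p=s["intrinsics"]@c; return p[:2]/p[2]
E
python3 - <<'E'
from vis import *
def near(P,c,r,z0,z1):
    m=(np.hypot(P[...,0]-c[0],P[...,1]-c[1])<r)&(P[...,2]>z0)&(P[...,2]<z1); return P[m]
for n in ("top","scene"):
    s=dict(np.load(n+"0.npz")); P=cloud(s)
    if n=="top":
        st=dict(b1=at_z(s,(334,315),.053),b2=at_z(s,(345,262),.053),b3=at_z(s,(344,203),.053),tray=at_z(s,(439,267),.01),pin=at_z(s,(205,273),.12),pA=at_z(s,(267,244),.05),pB=at_z(s,(275,285),.05))
    print(n, "K",s["intrinsics"][0,0].round(1))
    for k,c in st.items():
        zs=dict(pin=(.11,.13),tray=(.012,.024)).get(k,(.045,.06)); q=near(P,c,.1 if k=="tray" else .035,*zs)
        mn,mx=q.min(0),q.max(0)
        print(k,c.round(4),"n",len(q),"mid",((mn+mx)/2).round(4),"mean",q.mean(0).round(4),"ext",(mx-mn).round(3))
    # grip & tube axis by height slices
    for a,b in ((.0,.002),(.004,.009),(.015,.04),(.04,.065),(.075,.09),(.09,.105),(.105,.12),(.12,.135)):
        q=near(P,st["pin"],.04,a,b)
        if len(q)>3: print("slice",a,len(q),((q.min(0)+q.max(0))/2).round(4),(q.max(0)-q.min(0)).round(3))
    q=near(P,(.45,0,0),.05,-.02,.02); print("z med", np.median(q[:,2]))
E
```

```text
top K 541.0
b1 [ 0.4668 -0.0027  0.053 ] n 312 mid [ 0.4677 -0.0019  0.0532] mean [ 0.4673 -0.0022  0.0532] ext [0.038 0.038 0.01 ]
b2 [ 0.5634 -0.0255  0.053 ] n 306 mid [ 0.5667 -0.0246  0.0529] mean [ 0.5665 -0.0245  0.0531] ext [0.04  0.039 0.011]
b3 [ 0.6749 -0.0267  0.053 ] n 302 mid [ 0.68  -0.025  0.052] mean [ 0.6793 -0.0253  0.0529] ext [0.039 0.038 0.014]
tray [ 0.5538 -0.2059  0.01  ] n 645 mid [ 0.5545 -0.2055  0.018 ] mean [ 0.5554 -0.2076  0.0178] ext [0.131 0.132 0.012]
pin [0.5433 0.2182 0.12  ] n 104 mid [0.5427 0.2191 0.1196] mean [0.5422 0.2182 0.123 ] ext [0.019 0.018 0.019]
pA [0.6012 0.1194 0.05  ] n 292 mid [0.6038 0.1234 0.0505] mean [0.6042 0.1233 0.0501] ext [0.038 0.038 0.01 ]
pB [0.5242 0.1051 0.05  ] n 304 mid [0.528  0.1082 0.0504] mean [0.5281 0.1082 0.0502] ext [0.037 0.039 0.01 ]
slice 0.0 159 [0.5437 0.2173 0.001 ] [0.078 0.077 0.002]
slice 0.004 395 [0.5453 0.2193 0.0065] [0.074 0.063 0.005]
slice 0.015 50 [0.5405 0.2137 0.0275] [0.029 0.021 0.025]
slice 0.04 51 [0.5412 0.2145 0.0525] [0.03  0.022 0.025]
slice 0.075 49 [0.5425 0.2172 0.0823] [0.024
[... 830 characters left out ...]
.1194 0.05  ] n 291 mid [0.6044 0.1256 0.0493] mean [0.6039 0.1268 0.0495] ext [0.04  0.041 0.008]
pB [0.5242 0.1051 0.05  ] n 298 mid [0.5287 0.1099 0.049 ] mean [0.528  0.1116 0.0494] ext [0.038 0.04  0.008]
slice 0.0 221 [0.5429 0.2185 0.001 ] [0.078 0.079 0.002]
slice 0.004 545 [0.5427 0.2218 0.0065] [0.064 0.063 0.005]
slice 0.015 214 [0.5419 0.2277 0.0275] [0.031 0.023 0.025]
slice 0.04 226 [0.5415 0.2255 0.0526] [0.032 0.025 0.025]
slice 0.075 108 [0.5426 0.2235 0.0824] [0.024 0.022 0.015]
slice 0.09 88 [0.542  0.2242 0.0974] [0.017 0.014 0.015]
slice 0.105 96 [0.5434 0.2221 0.1125] [0.02  0.018 0.015]
slice 0.12 97 [0.5434 0.2214 0.1236] [0.019 0.019 0.007]
z med 0.002686014204113902
```

Call:
servo_tool(targets=[[[1.8,3.4,0,0,0,0,1],[3.6,6.8,0,0,0,0,1],[5.4,10.2,0,0,0,0,1],[7.2,13.6,0,0,0,0,1],[9,17,0,0,0,0,1]]], grip_force=40)

```text
time_s: 0.52
eef_pos: [0.2396, -0.3576, 0.4044]
tool_rot: [-0.0, 0.991, 0.137, -0.0]
wrist_force: [1.8, -0.7, 0.3]
gripper_width: 1.001
grip_force: 0.0
```

Call:
servo_tool(targets=[[[1.8,3.4,0,0,0,0,1],[3.6,6.8,0,0,0,0,1],[5.4,10.2,0,0,0,0,1],[7.2,13.6,0,0,0,0,1],[9,17,0,0,0,0,1]]])

```text
time_s: 0.93
eef_pos: [0.3295, -0.1875, 0.4047]
tool_rot: [0.0, 0.991, 0.137, 0.0]
wrist_force: [0.7, -1.3, -0.5]
gripper_width: 1.003
grip_force: 0.0
```

Call:
servo_tool(targets=[[[1.8,3.4,0,0,0,0,1],[3.6,6.8,0,0,0,0,1],[5.4,10.2,0,0,0,0,1],[7.2,13.6,0,0,0,0,1],[9,17,0,0,0,0,1]]])

```text
time_s: 1.35
eef_pos: [0.4196, -0.0173, 0.4047]
tool_rot: [0.0, 0.991, 0.137, 0.0]
wrist_force: [0.9, -1.1, -0.2]
gripper_width: 1.0
grip_force: 0.0
```

Call:
servo_tool(targets=[[[1.8,3.4,0,0,0,0,1],[3.6,6.8,0,0,0,0,1],[5.4,10.2,0,0,0,0,1],[7.2,13.6,0,0,0,0,1],[9,17,0,0,0,0,1]]])

```text
time_s: 1.77
eef_pos: [0.5097, 0.1527, 0.4044]
tool_rot: [0.0, 0.991, 0.137, -0.0]
wrist_force: [0.5, -0.0, -0.0]
gripper_width: 0.997
grip_force: 0.0
```

Call:
servo_tool(targets=[[[1.6,3.4,0,0,0,0,1],[3.3,6.8,0,0,0,0,1],[3.3,6.8,-3,0,0,0,1],[3.3,6.8,-6,0,0,0,1],[3.3,6.8,-9,0,0,0,1]]])

```text
time_s: 2.18
eef_pos: [0.5421, 0.2193, 0.3132]
tool_rot: [0.0, 0.99, 0.138, 0.0]
wrist_force: [0.7, -0.1, -0.8]
gripper_width: 0.998
grip_force: 0.0
```

Call:
servo_tool(targets=[[[0,0,-2,0,0,0,1],[0,0,-4,0,0,0,1],[0,0,-5.7,0,0,0,1],[0,0,-5.7,0,0,0,0],[0,0,-5.7,0,0,0,-0.2]]])

```text
time_s: 2.6
eef_pos: [0.5421, 0.2186, 0.2572]
tool_rot: [0.0, 0.991, 0.137, -0.001]
wrist_force: [0.1, -0.5, 0.5]
gripper_width: 0.745
grip_force: 0.0
```

```bash
python3 - <<'E'
from workcell import robot
from vis import *
a=robot.snapshot("scene")["image"];b=robot.snapshot("top")["image"]
print(robot.sense()["eef_pos"],robot.sense()["gripper_width"])
a=cv2.resize(a[230:390,210:370],(500,500));b=cv2.resize(b[190:350,130:290],(300,300))
o=np.zeros((500,800,3),np.uint8);o[:,:500]=a;o[:300,500:]=b
cv2.imwrite("pics/g1.png",o)
E
```

```text
[0.54257974 0.21875335 0.25878629] 0.5767810069775386
```

View pics/g1.png

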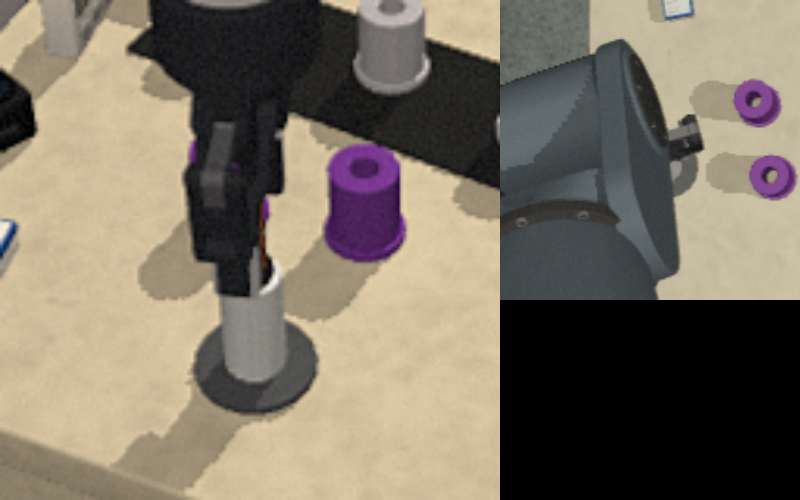

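Fingers straddle the orange grip. Closing, then lifting.

Call:
servo_tool(targets=[[[0,0.15,0,0,0,0,-0.3],[0,0.15,0,0,0,0,-0.6],[0,0.15,0,0,0,0,-1],[0,0.15,0,0,0,0,-1],[0,0.15,0,0,0,0,-1]]], grip_force=40)

```text
time_s: 3.12
eef_pos: [0.5425, 0.2203, 0.2587]
tool_rot: [-0.0, 0.991, 0.137, 0.001]
wrist_force: [-0.9, 1.3, 6.8]
gripper_width: 0.196
grip_force: 39.0
```

Call:
servo_tool(targets=[[[0,0,0,0,0,0,-1],[0,0,0,0,0,0,-1],[0,0,0,0,0,0,-1],[0,0,0,0,0,0,-1],[0,0,0,0,0,0,-1]]])

```text
time_s: 3.53
eef_pos: [0.5425, 0.2203, 0.2587]
tool_rot: [-0.0, 0.991, 0.137, 0.001]
wrist_force: [-1.4, 0.9, 6.6]
gripper_width: 0.199
grip_force: 39.0
```

Call:
servo_tool(targets=[[[0,0,1,0,0,0,-1],[0,0,2.5,0,0,0,-1],[0,0,4.5,0,0,0,-1],[0,0,6.5,0,0,0,-1],[0,0,8.5,0,0,0,-1]]])

```text
time_s: 3.95
eef_pos: [0.5421, 0.2201, 0.3442]
tool_rot: [0.0, 0.991, 0.137, -0.0]
wrist_force: [-0.8, -0.4, -0.5]
gripper_width: 0.202
grip_force: 39.0
```

Call:
servo_tool(targets=[[[0,-2,1,0,0,0,-1],[-1,-5,1,0,0,0,-1],[-2,-8,1,0,0,0,-1],[-3,-11,1,0,0,0,-1],[-4,-14,1,0,0,0,-1]]])

```text
time_s: 4.37
eef_pos: [0.5014, 0.079, 0.3533]
tool_rot: [0.0, 0.991, 0.137, 0.0]
wrist_force: [0.4, -0.9, -0.4]
gripper_width: 0.201
grip_force: 39.1
```

Call:
servo_tool(targets=[[[-0.9,-2,0,0,0,0,-1],[-1.8,-4,0,0,0,0,-1],[-2.7,-6,0,0,0,0,-1],[-3.5,-8.1,0,0,0,0,-1],[-3.5,-8.1,0,0,0,0,-1]]])

```text
time_s: 4.78
eef_pos: [0.4661, -0.0031, 0.3532]
tool_rot: [0.0, 0.991, 0.136, -0.0]
wrist_force: [0.3, 0.3, -0.8]
gripper_width: 0.2
grip_force: 39.1
```

```bash
python3 - <<'E'
from workcell import robot
from vis import *
s=robot.snapshot("scene"); np.savez("s1.npz",**s); st=robot.sense()
print(st["eef_pos"],st["wrist_force"],st["gripper_width"])
c=proj(s,[.4678,-.0018,.10]).astype(int); print(c)
x0,y0=c[0]-80,c[1]-90
cv2.imwrite("pics/p1.png",cv2.resize(s["image"][y0:y0+160,x0:x0+160],(600,600),interpolation=cv2.INTER_CUBIC)); print(x0,y0)
E
```

```text
[ 0.46672221 -0.00203079  0.35333432] [-0.94219947  0.48941942 -0.744402  ] 0.1954664394528562
[383 230]
303 140
```

View pics/p1.png

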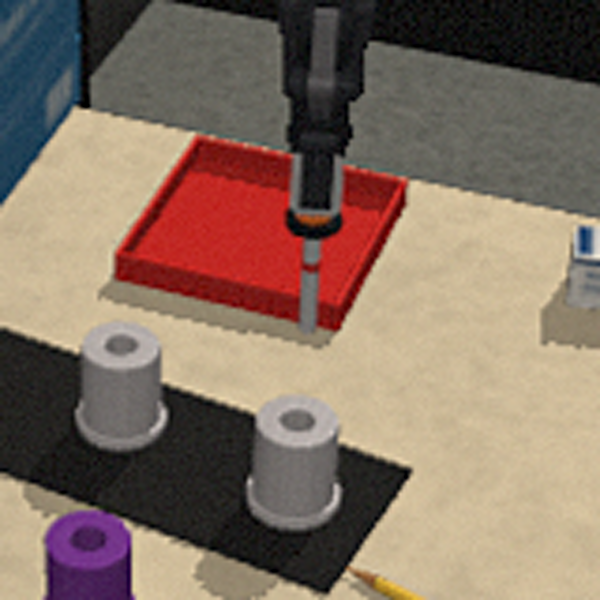

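The pin is held nearly upright: tip at crop (308,330), collar at (314,222), and bush 1's bore mouth at (296,421).

```bash
python3 - <<'E'
from vis import *
s=dict(np.load("s1.npz")); f=lambda x,y:(303+(x+.5)/3.75-.5,140+(y+.5)/3.75-.5)
tip=at_z(s,f(308,328),.1046); col=at_z(s,f(314,222),.1046+.0625)
print("tip",tip,"collar",col,"bore",at_z(s,f(296,421),.053), "b2",at_z(s,f(122,345),.053))
P=cloud(s)
for a,b in ((.106,.12),(.12,.135),(.135,.15),(.15,.162)):
    m=(np.hypot(P[...,0]-.467,P[...,1]+.002)<.03)&(P[...,2]>a)&(P[...,2]<b);q=P[m];print(a,len(q),q.mean(0).round(4) if len(q) else 0)
E
```

```text
tip [ 0.46644403 -0.00607773  0.1046    ] collar [ 0.46546967 -0.0018175   0.1671    ] bore [4.67684433e-01 1.44419904e-05 5.30000000e-02] b2 [ 0.566173   -0.02308837  0.053     ]
0.106 29 [ 0.4665 -0.0015  0.1123]
0.12 33 [ 0.466  -0.0015  0.1272]
0.135 37 [ 0.4665 -0.0014  0.1422]
0.15 17 [ 0.4664 -0.0006  0.1539]
```

Call:
servo_tool(targets=[[[0.1,0.15,-1.5,0,0,0,-1],[0.1,0.15,-3,0,0,0,-1],[0.1,0.15,-4.5,0,0,0,-1],[0.1,0.15,-5.3,0,0,0,-1],[0.1,0.15,-6,0,0,0,-1]]])

```text
time_s: 5.25
eef_pos: [0.4684, 0.0011, 0.2923]
tool_rot: [-0.0, 0.991, 0.137, -0.0]
wrist_force: [0.9, -0.5, -0.5]
gripper_width: 0.199
grip_force: 39.1
```

Call:
servo_tool(targets=[[[0,0,-0.7,0,0,0,-1],[0,0,-1.4,0,0,0,-1],[0,0,-1.7,0,0,0,-1],[0,0,-2.0,0,0,0,-1],[0,0,-2.2,0,0,0,-1]]])

```text
time_s: 5.67
eef_pos: [0.4683, 0.0007, 0.2706]
tool_rot: [-0.0, 0.991, 0.137, 0.0]
wrist_force: [0.7, 0.2, -0.5]
gripper_width: 0.198
grip_force: 39.1
```

Call:
servo_tool(targets=[[[0,-0.1,-0.6,0,0,0,-1],[0,-0.1,-1.2,0,0,0,-1],[0,-0.1,-1.5,0,0,0,-1],[0,-0.1,-1.7,0,0,0,-1],[0,-0.1,-1.8,0,0,0,-1]]])

```text
time_s: 6.08
eef_pos: [0.4682, -0.0004, 0.2523]
tool_rot: [-0.0, 0.991, 0.137, -0.0]
wrist_force: [-0.1, 0.4, -0.6]
gripper_width: 0.196
grip_force: 39.1
```

Call:
servo_tool(targets=[[[0,0,-0.1,0,0,0,-1],[0,0,-0.15,0,0,0,-1],[0,0,-0.2,0,0,0,-1]]])

```text
time_s: 6.33
eef_pos: [0.4686, -0.0003, 0.2513]
tool_rot: [0.0, 0.991, 0.137, 0.001]
wrist_force: [-2.2, 0.9, 11.7]
gripper_width: 0.197
grip_force: 40.4
```

Contact at full depth, so bush 1 is bored through. Next is bush 2.

Call:
servo_tool(targets=[[[0,0,1,0,0,0,-1],[0,0,3,0,0,0,-1],[0,0,5,0,0,0,-1],[0,0,7,0,0,0,-1],[0,0,7.5,0,0,0,-1]]])

```text
time_s: 6.75
eef_pos: [0.4687, -0.0003, 0.3288]
tool_rot: [0.001, 0.991, 0.137, 0.002]
wrist_force: [0.5, -0.1, -0.3]
gripper_width: 0.203
grip_force: 39.3
```

Call:
servo_tool(targets=[[[2.5,-0.6,0,0,0,0,-1],[5.5,-1.3,0,0,0,0,-1],[8.5,-2,0,0,0,0,-1],[9.85,-2.3,0,0,0,0,-1],[9.85,-2.3,0,0,0,0,-1]]])

```text
time_s: 7.17
eef_pos: [0.5686, -0.024, 0.3253]
tool_rot: [0.0, 0.991, 0.137, 0.001]
wrist_force: [0.1, 0.9, -1.4]
gripper_width: 0.196
grip_force: 39.3
```

Call:
servo_tool(targets=[[[0,0,-0.8,0,0,0,-1],[0,0,-1.6,0,0,0,-1],[0,0,-2.3,0,0,0,-1],[0,0,-2.8,0,0,0,-1],[0,0,-3.3,0,0,0,-1]]])

```text
time_s: 7.58
eef_pos: [0.5662, -0.0232, 0.2919]
tool_rot: [-0.0, 0.991, 0.137, -0.0]
wrist_force: [-0.1, 0.3, -1.6]
gripper_width: 0.201
grip_force: 39.3
```

Call:
servo_tool(targets=[[[0,0,-0.6,0,0,0,-1],[0,0,-1.2,0,0,0,-1],[0,0,-1.5,0,0,0,-1],[0,0,-1.7,0,0,0,-1],[0,0,-1.8,0,0,0,-1]]])

```text
time_s: 8.0
eef_pos: [0.5667, -0.0234, 0.2744]
tool_rot: [-0.0, 0.991, 0.137, -0.0]
wrist_force: [0.2, 0.0, 0.3]
gripper_width: 0.198
grip_force: 39.3
```

Call:
servo_tool(targets=[[[0,0,-0.1,0,0,0,-1],[0,0,-0.15,0,0,0,-1],[0,0,-0.2,0,0,0,-1],[0,0,-0.25,0,0,0,-1]]])

```text
time_s: 8.33
eef_pos: [0.5668, -0.0233, 0.2723]
tool_rot: [0.0, 0.991, 0.137, 0.0]
wrist_force: [0.5, -0.4, 0.0]
gripper_width: 0.199
grip_force: 39.3
```

Call:
servo_tool(targets=[[[0,0,-0.1,0,0,0,-1],[0,0,-0.2,0,0,0,-1]]])

```text
time_s: 8.5
eef_pos: [0.5668, -0.0233, 0.2702]
tool_rot: [0.0, 0.991, 0.137, 0.0]
wrist_force: [0.2, -0.1, -0.6]
gripper_width: 0.199
grip_force: 39.3
```

Past the blind depth with no force, so I continue to the mat, expected at TCP z of about 0.2515.

Call:
servo_tool(targets=[[[0,0,-0.6,0,0,0,-1],[0,0,-1.2,0,0,0,-1],[0,0,-1.5,0,0,0,-1],[0,0,-1.7,0,0,0,-1],[0,0,-1.8,0,0,0,-1]]])

```text
time_s: 8.92
eef_pos: [0.5667, -0.0233, 0.2516]
tool_rot: [-0.0, 0.991, 0.137, -0.0]
wrist_force: [-0.3, 0.1, 2.3]
gripper_width: 0.197
grip_force: 39.3
```

Call:
servo_tool(targets=[[[0,0,-0.05,0,0,0,-1],[0,0,-0.1,0,0,0,-1],[0,0,-0.13,0,0,0,-1]]])

```text
time_s: 9.17
eef_pos: [0.5669, -0.0233, 0.2514]
tool_rot: [0.0, 0.991, 0.137, 0.0]
wrist_force: [-2.0, 0.6, 7.8]
gripper_width: 0.198
grip_force: 39.9
```

Call:
servo_tool(targets=[[[0,0,1,0,0,0,-1],[0,0,3,0,0,0,-1],[0,0,5,0,0,0,-1],[0,0,7,0,0,0,-1],[0,0,7.5,0,0,0,-1]]])

```text
time_s: 9.58
eef_pos: [0.5673, -0.0234, 0.3295]
tool_rot: [0.001, 0.991, 0.137, 0.002]
wrist_force: [-0.1, -0.0, 0.2]
gripper_width: 0.198
grip_force: 39.2
```

Call:
servo_tool(targets=[[[3.5,0,0,0,0,0,-1],[7,0,0,0,0,0,-1],[10,0,0,0,0,0,-1],[11.3,-0.05,0,0,0,0,-1],[11.3,-0.05,0,0,0,0,-1]]])

```text
time_s: 10.0
eef_pos: [0.6815, -0.0239, 0.3249]
tool_rot: [0.0, 0.991, 0.137, 0.0]
wrist_force: [0.2, -0.3, -1.3]
gripper_width: 0.201
grip_force: 39.2
```

Call:
servo_tool(targets=[[[0,0,-0.8,0,0,0,-1],[0,0,-1.6,0,0,0,-1],[0,0,-2.3,0,0,0,-1],[0,0,-2.8,0,0,0,-1],[0,0,-3.3,0,0,0,-1]]])

```text
time_s: 10.42
eef_pos: [0.6793, -0.0238, 0.2921]
tool_rot: [-0.0, 0.991, 0.137, -0.0]
wrist_force: [-0.4, 0.4, -0.6]
gripper_width: 0.199
grip_force: 39.2
```

Call:
servo_tool(targets=[[[0,0,-0.5,0,0,0,-1],[0,0,-1.0,0,0,0,-1],[0,0,-1.4,0,0,0,-1],[0,0,-1.6,0,0,0,-1],[0,0,-1.75,0,0,0,-1]]])

```text
time_s: 10.83
eef_pos: [0.6797, -0.0238, 0.2751]
tool_rot: [-0.0, 0.991, 0.137, -0.0]
wrist_force: [-1.0, -0.5, -0.1]
gripper_width: 0.197
grip_force: 39.2
```

Call:
servo_tool(targets=[[[0,0,-0.08,0,0,0,-1],[0,0,-0.15,0,0,0,-1],[0,0,-0.2,0,0,0,-1]]])

```text
time_s: 11.08
eef_pos: [0.6798, -0.0238, 0.2736]
tool_rot: [0.0, 0.991, 0.137, 0.0]
wrist_force: [-0.7, 0.4, 2.7]
gripper_width: 0.198
grip_force: 39.3
```

Call:
servo_tool(targets=[[[0,0,-0.05,0,0,0,-1],[0,0,-0.08,0,0,0,-1]]])

```text
time_s: 11.25
eef_pos: [0.68, -0.0238, 0.2735]
tool_rot: [0.0, 0.991, 0.137, 0.001]
wrist_force: [-0.9, 0.5, 6.6]
gripper_width: 0.199
grip_force: 39.7
```

```bash
python3 - <<'E'
from workcell import robot
from vis import *
s=robot.snapshot("scene"); print(robot.sense()["wrist_force"],robot.sense()["eef_pos"])
c=proj(s,[.68,-.024,.08]).astype(int); x0,y0=c-[60,70]
cv2.imwrite("pics/p3.png",cv2.resize(s["image"][y0:y0+120,x0:x0+120],(480,480),interpolation=cv2.INTER_CUBIC))
E
```

```text
[-0.85905051  1.0073763   5.7701107 ] [ 0.67997039 -0.02381311  0.27349636]
```

View pics/p3.png

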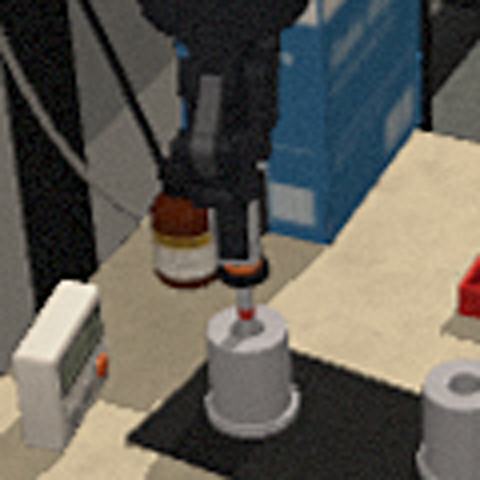

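The band stays in sight at (246,315) over bush 3's mouth, so bush 3 is the blind one. Returning the pin.

Call:
servo_tool(targets=[[[0,0,1,0,0,0,-1],[0,0,3,0,0,0,-1],[0,0,5.5,0,0,0,-1],[0,0,8,0,0,0,-1],[0,0,9.5,0,0,0,-1]]])

```text
time_s: 11.72
eef_pos: [0.6799, -0.0238, 0.3711]
tool_rot: [0.0, 0.991, 0.137, 0.002]
wrist_force: [0.2, -0.1, -0.1]
gripper_width: 0.198
grip_force: 39.2
```

Call:
servo_tool(targets=[[[-1.5,2.8,0,0,0,0,-1],[-3.2,5.8,0,0,0,0,-1],[-4.9,8.8,0,0,0,0,-1],[-6.6,11.8,0,0,0,0,-1],[-8.3,14.8,0,0,0,0,-1]]])

```text
time_s: 12.13
eef_pos: [0.5957, 0.1253, 0.3683]
tool_rot: [-0.0, 0.991, 0.137, 0.0]
wrist_force: [1.0, -0.3, -1.0]
gripper_width: 0.197
grip_force: 39.2
```

Call:
servo_tool(targets=[[[-1.7,3,0,0,0,0,-1],[-3.4,6,0,0,0,0,-1],[-4.7,8.5,0,0,0,0,-1],[-5.4,9.6,0,0,0,0,-1],[-5.4,9.6,0,0,0,0,-1]]])

```text
time_s: 12.55
eef_pos: [0.5416, 0.222, 0.3682]
tool_rot: [-0.0, 0.99, 0.138, 0.0]
wrist_force: [-0.5, 0.1, -1.4]
gripper_width: 0.196
grip_force: 39.3
```

Call:
servo_tool(targets=[[[0,0,0,0,0,0,-1],[0,0,0,0,0,0,-1]]])

```text
time_s: 12.72
eef_pos: [0.5434, 0.2192, 0.3678]
tool_rot: [0.0, 0.991, 0.137, 0.0]
wrist_force: [-0.0, -0.6, -1.1]
gripper_width: 0.197
grip_force: 39.3
```

```bash
python3 - <<'E'
from workcell import robot
from vis import *
s=robot.snapshot("scene"); print(robot.sense()["eef_pos"])
P=cloud(s)
for a,b in ((.0065,.009),(.02,.045),(.045,.066),(.115,.13),(.13,.145),(.145,.16)):
    m=(np.hypot(P[...,0]-.5425,P[...,1]-.2203)<.03)&(P[...,2]>a)&(P[...,2]<b);q=P[m]
    if len(q): print(a,len(q),q.mean(0).round(4),((q.max(0)+q.min(0))/2).round(4),(q.max(0)-q.min(0)).round(4))
E
```

```text
[0.54342985 0.21904806 0.36771997]
0.0065 169 [0.5383 0.2281 0.0073] [0.5428 0.2207 0.0077] [0.0576 0.0584 0.0024]
0.02 215 [0.5373 0.2308 0.0328] [0.5422 0.226  0.0325] [0.0305 0.0235 0.0248]
0.045 233 [0.5391 0.2281 0.0565] [0.5421 0.2242 0.0555] [0.0313 0.0266 0.0209]
0.115 23 [0.5428 0.2216 0.1259] [0.5435 0.2208 0.1249] [0.0074 0.0065 0.0099]
0.13 41 [0.543  0.2206 0.1376] [0.5438 0.2203 0.1376] [0.0081 0.0052 0.0144]
0.145 41 [0.5434 0.2211 0.153 ] [0.5445 0.2205 0.1528] [0.0092 0.0079 0.0143]
```

Call:
servo_tool(targets=[[[-0.1,0.13,-1,0,0,0,-1],[-0.1,0.13,-2.5,0,0,0,-1],[-0.1,0.13,-4,0,0,0,-1],[-0.1,0.13,-5,0,0,0,-1],[-0.1,0.13,-5.8,0,0,0,-1]]])

```text
time_s: 13.18
eef_pos: [0.5418, 0.2209, 0.308]
tool_rot: [0.0, 0.991, 0.137, -0.001]
wrist_force: [-0.6, -0.8, -0.6]
gripper_width: 0.2
grip_force: 39.3
```

Call:
servo_tool(targets=[[[0,0,-0.8,0,0,0,-1],[0,0,-1.8,0,0,0,-1],[0,0,-2.8,0,0,0,-1],[0,0,-3.6,0,0,0,-1],[0,0,-4.3,0,0,0,-1]]])

```text
time_s: 13.6
eef_pos: [0.5417, 0.2214, 0.2656]
tool_rot: [0.0, 0.991, 0.137, -0.0]
wrist_force: [0.9, -0.5, -1.0]
gripper_width: 0.198
grip_force: 39.3
```

Call:
servo_tool(targets=[[[0,0,-0.3,0,0,0,-1],[0,0,-0.5,0,0,0,-1],[0,0,-0.6,0,0,0,-1],[0,0,-0.65,0,0,0,-1],[0,0,-0.7,0,0,0,-1]]])

```text
time_s: 14.02
eef_pos: [0.5419, 0.2215, 0.2599]
tool_rot: [-0.0, 0.991, 0.137, 0.0]
wrist_force: [-0.1, 0.4, -0.1]
gripper_width: 0.202
grip_force: 39.3
```

Call:
servo_tool(targets=[[[0,0,-0.05,0,0,0,-1],[0,0,-0.05,0,0,0,-1]]])

```text
time_s: 14.18
eef_pos: [0.5418, 0.2215, 0.2593]
tool_rot: [-0.0, 0.991, 0.137, 0.0]
wrist_force: [-0.0, -0.7, -0.1]
gripper_width: 0.202
grip_force: 39.3
```

Call:
servo_tool(targets=[[[0,0,-0.05,0,0,0,-1],[0,0,-0.1,0,0,0,-1],[0,0,-0.13,0,0,0,-1]]])

```text
time_s: 14.43
eef_pos: [0.5419, 0.2215, 0.2586]
tool_rot: [-0.0, 0.991, 0.137, 0.0]
wrist_force: [-3.9, -0.8, 10.6]
gripper_width: 0.197
grip_force: 40.3
```

Seated on the tube. Release and rise.

Call:
servo_tool(targets=[[[0,0,0.05,0,0,0,-0.5],[0,0,0.05,0,0,0,-0.2],[0,0,0.05,0,0,0,0.2],[0,0,0.05,0,0,0,0.6],[0,0,0.05,0,0,0,1]]])

```text
time_s: 14.85
eef_pos: [0.5417, 0.2214, 0.2582]
tool_rot: [0.0, 0.991, 0.137, -0.0]
wrist_force: [-0.4, 0.8, -0.4]
gripper_width: 0.807
grip_force: 0.0
```

Call:
servo_tool(targets=[[[0,0,0,0,0,0,1],[0,0,0,0,0,0,1],[0,0,0,0,0,0,1]]])

```text
time_s: 15.1
eef_pos: [0.5418, 0.2214, 0.2583]
tool_rot: [0.0, 0.991, 0.137, -0.0]
wrist_force: [0.2, 0.1, 0.1]
gripper_width: 1.002
grip_force: 0.0
```

Call:
servo_tool(targets=[[[0,0,1,0,0,0,1],[0,0,3,0,0,0,1],[0,0,6,0,0,0,1],[0,0,9,0,0,0,1],[0,0,11,0,0,0,1]]])

```text
time_s: 15.52
eef_pos: [0.5419, 0.2215, 0.3719]
tool_rot: [-0.0, 0.991, 0.137, 0.001]
wrist_force: [-0.4, 0.1, -0.1]
gripper_width: 0.996
grip_force: 0.0
```

Call:
servo_tool(targets=[[[1.7,-3,0,0,0,0,1],[3.4,-6,0,0,0,0,1],[5.1,-9,0,0,0,0,1],[6.8,-12,0,0,0,0,1],[8.5,-15,0,0,0,0,1]]])

```text
time_s: 15.93
eef_pos: [0.6273, 0.0699, 0.3693]
tool_rot: [0.0, 0.991, 0.137, 0.0]
wrist_force: [0.1, -0.1, 0.4]
gripper_width: 1.002
grip_force: 0.0
```

Call:
servo_tool(targets=[[[1.7,-3,0,0,0,0,1],[3.4,-6,0,0,0,0,1],[5.3,-9.5,0,0,0,0,1],[5.3,-9.5,0,0,0,0,1],[5.3,-9.5,0,0,0,0,1]]])

```text
time_s: 16.35
eef_pos: [0.6801, -0.0254, 0.3686]
tool_rot: [0.0, 0.991, 0.136, 0.0]
wrist_force: [-0.5, 0.9, -0.2]
gripper_width: 1.004
grip_force: 0.0
```

```bash
python3 - <<'E'
from workcell import robot
from vis import *
s=robot.snapshot("scene"); t=robot.snapshot("top"); print(robot.sense()["eef_pos"])
P=cloud(s)
for n,c,a,b in (("pin",(.5425,.2203),.10,.16),("b3",(.68,-.024),.045,.058),("b2",(.567,-.024),.045,.058),("b1",(.468,-.001),.045,.058)):
    m=(np.hypot(P[...,0]-c[0],P[...,1]-c[1])<.035)&(P[...,2]>a)&(P[...,2]<b);q=P[m]
    print(n,len(q),((q.max(0)+q.min(0))/2).round(4),"top",np.percentile(q[:,2],95).round(4))
o=np.hstack([cv2.resize(s["image"][180:380,190:430],(480,400)),cv2.resize(t["image"][170:350,160:304],(320,400))])
cv2.imwrite("pics/r1.png",o)
E
```

```text
[ 0.67950491 -0.02313713  0.36864866]
pin 222 [0.5421 0.2215 0.114 ] top 0.1262
b3 250 [ 0.6804 -0.0251  0.0508] top 0.0547
b2 269 [ 0.5672 -0.0227  0.0508] top 0.055
b1 301 [0.4681 0.0006 0.0504] top 0.0546
```

View pics/r1.png

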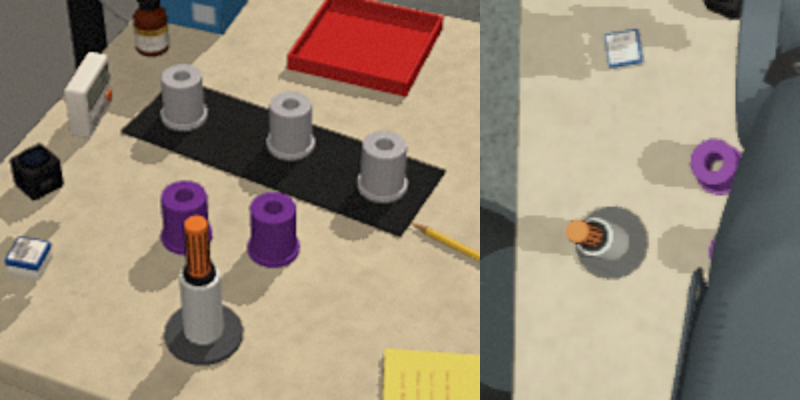

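The pin is back, upright and fully down: the collar sits on the tube at (199,270), and its top is at 0.125 m. Now I go down to bush 3.

Call:
servo_tool(targets=[[[0,-0.1,-3.5,0,0,0,1],[0,-0.1,-7,0,0,0,1],[0,-0.1,-10,0,0,0,1],[0,-0.1,-12.5,0,0,0,1],[0,-0.1,-14.5,0,0,0,1]]])

```text
time_s: 16.87
eef_pos: [0.6789, -0.023, 0.2215]
tool_rot: [-0.0, 0.99, 0.138, -0.001]
wrist_force: [-0.7, -0.1, -0.1]
gripper_width: 0.999
grip_force: 0.0
```

Call:
servo_tool(targets=[[[0,0,-1.5,0,0,0,1],[0,0,-2.5,0,0,0,1],[0,0,-3.3,0,0,0,1],[0,0,-3.3,0,0,0,0.5],[0,0,-3.3,0,0,0,0.2]]])

```text
time_s: 17.28
eef_pos: [0.68, -0.0244, 0.191]
tool_rot: [0.0, 0.991, 0.137, 0.0]
wrist_force: [0.8, -0.4, 0.4]
gripper_width: 0.747
grip_force: 0.0
```

Call:
servo_tool(targets=[[[0,0,0,0,0,0,0],[0,0,0,0,0,0,-0.3],[0,0,0,0,0,0,-1],[0,0,0,0,0,0,-1],[0,0,0,0,0,0,-1]]], grip_force=50)

```text
time_s: 17.7
eef_pos: [0.6802, -0.0246, 0.1917]
tool_rot: [0.0, 0.991, 0.137, 0.001]
wrist_force: [-1.0, -0.3, 5.0]
gripper_width: 0.454
grip_force: 50.4
```

Call:
servo_tool(targets=[[[0,0,0,0,0,0,-1],[0,0,0,0,0,0,-1],[0,0,0.5,0,0,0,-1]]])

```text
time_s: 17.95
eef_pos: [0.6796, -0.0245, 0.1953]
tool_rot: [-0.0, 0.991, 0.137, -0.0]
wrist_force: [0.5, -0.2, -2.6]
gripper_width: 0.459
grip_force: 50.5
```

Call:
servo_tool(targets=[[[0,0,1.5,0,0,0,-1],[0,0,3.5,0,0,0,-1],[0,0,5.5,0,0,0,-1],[0,0,7.5,0,0,0,-1],[0,0,8,0,0,0,-1]]])

```text
time_s: 18.37
eef_pos: [0.6804, -0.0246, 0.2799]
tool_rot: [0.001, 0.991, 0.137, 0.003]
wrist_force: [-0.5, -0.6, -1.0]
gripper_width: 0.455
grip_force: 50.6
```

Call:
servo_tool(targets=[[[-1,-1.4,0,0,0,0,-1],[-3,-4.2,0,0,0,0,-1],[-5,-7,0,0,0,0,-1],[-7,-9.9,0,0,0,0,-1],[-9,-12.8,0,0,0,0,-1]]])

```text
time_s: 18.78
eef_pos: [0.5885, -0.1534, 0.2753]
tool_rot: [-0.0, 0.991, 0.137, -0.0]
wrist_force: [1.5, -1.8, -1.3]
gripper_width: 0.46
grip_force: 50.6
```

Call:
servo_tool(targets=[[[-1.8,-2.6,0,0,0,0,-1],[-3,-4.4,0,0,0,0,-1],[-3.5,-5.2,0,0,0,0,-1],[-3.5,-5.2,0,0,0,0,-1],[-3.5,-5.2,0,0,0,0,-1]]])

```text
time_s: 19.2
eef_pos: [0.555, -0.2043, 0.2754]
tool_rot: [-0.0, 0.991, 0.137, 0.0]
wrist_force: [1.0, 0.9, -2.0]
gripper_width: 0.452
grip_force: 50.6
```

```bash
python3 - <<'E'
from workcell import robot
from vis import *
s=robot.snapshot("scene"); print(robot.sense()["eef_pos"])
c=proj(s,[.555,-.2045,.06]).astype(int); x0,y0=c-[70,80]
cv2.imwrite("pics/t1.png",cv2.resize(s["image"][y0:y0+140,x0:x0+140],(490,490),interpolation=cv2.INTER_CUBIC))
E
```

```text
[ 0.55529877 -0.20377962  0.27533089]
```

View pics/t1.png

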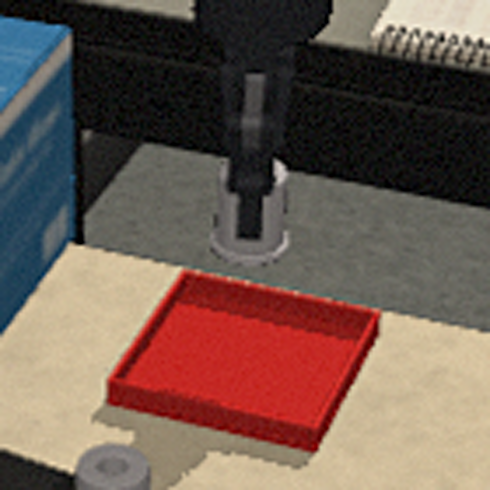

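The bush hangs upright over the tray at (250,210). Lowering it.

Call:
servo_tool(targets=[[[0,0,-2,0,0,0,-1],[0,0,-4,0,0,0,-1],[0,0,-6,0,0,0,-1],[0,0,-7,0,0,0,-1],[0,0,-7.6,0,0,0,-1]]])

```text
time_s: 19.67
eef_pos: [0.5551, -0.2034, 0.1979]
tool_rot: [-0.001, 0.99, 0.138, -0.001]
wrist_force: [-0.5, -0.1, -1.9]
gripper_width: 0.455
grip_force: 50.6
```

Call:
servo_tool(targets=[[[0,0,-0.2,0,0,0,-1],[0,0,-0.35,0,0,0,-1],[0,0,-0.45,0,0,0,-1],[0,0,-0.5,0,0,0,-1],[0,0,-0.55,0,0,0,-1]]])

```text
time_s: 20.08
eef_pos: [0.555, -0.2046, 0.1944]
tool_rot: [0.0, 0.991, 0.137, 0.0]
wrist_force: [-0.0, -0.7, -2.5]
gripper_width: 0.458
grip_force: 50.6
```

Call:
servo_tool(targets=[[[0,0,-0.05,0,0,0,-1],[0,0,-0.1,0,0,0,-1]]])

```text
time_s: 20.25
eef_pos: [0.5548, -0.2046, 0.1931]
tool_rot: [0.0, 0.991, 0.137, 0.0]
wrist_force: [0.8, -1.0, -1.8]
gripper_width: 0.454
grip_force: 50.6
```

Call:
servo_tool(targets=[[[0,0,-0.05,0,0,0,-1],[0,0,-0.1,0,0,0,-1]]])

```text
time_s: 20.42
eef_pos: [0.5549, -0.2046, 0.1927]
tool_rot: [0.0, 0.991, 0.137, 0.0]
wrist_force: [-6.3, 2.4, 15.5]
gripper_width: 0.452
grip_force: 52.1
```

Call:
servo_tool(targets=[[[0,0,0.05,0,0,0,0],[0,0,0.05,0,0,0,0.2],[0,0,0.05,0,0,0,0.5],[0,0,0.05,0,0,0,0.5],[0,0,0.05,0,0,0,0.5]]])

```text
time_s: 20.83
eef_pos: [0.5548, -0.2046, 0.1922]
tool_rot: [0.0, 0.991, 0.137, 0.0]
wrist_force: [-0.1, 0.4, -0.6]
gripper_width: 0.753
grip_force: 0.0
```

Call:
servo_tool(targets=[[[0,0,1,0,0,0,0.5],[0,0,3,0,0,0,0.5],[0,0,6,0,0,0,0.5],[0,0,9,0,0,0,0.5],[0,0,12,0,0,0,0.5]]])

```text
time_s: 21.25
eef_pos: [0.5546, -0.2045, 0.3143]
tool_rot: [0.0, 0.991, 0.137, -0.0]
wrist_force: [0.1, -0.7, -0.1]
gripper_width: 0.752
grip_force: 0.0
```

Call:
servo_tool(targets=[[[-2.5,-1.5,2,0,0,0,0.5],[-5,-3,4,0,0,0,0.5],[-7.5,-4.5,6,0,0,0,0.5],[-10,-6,8,0,0,0,0.5],[-12.5,-7.5,8,0,0,0,0.5]]])

```text
time_s: 21.67
eef_pos: [0.4289, -0.2802, 0.3966]
tool_rot: [0.002, 0.991, 0.137, 0.002]
wrist_force: [0.5, -0.8, 1.2]
gripper_width: 0.755
grip_force: 0.0
```

Call:
servo_tool(targets=[[[0,0,0,0,0,0,0.5],[0,0,0,0,0,0,0.5],[0,0,0,0,0,0,0.5]]])

```text
time_s: 21.92
eef_pos: [0.4299, -0.2794, 0.3927]
tool_rot: [0.0, 0.991, 0.137, 0.0]
wrist_force: [0.3, -0.1, -0.0]
gripper_width: 0.747
grip_force: 0.0
```

```bash
python3 - <<'E'
from workcell import robot
from vis import *
s=robot.snapshot("scene"); print(robot.sense()["eef_pos"])
P=cloud(s); m=(np.hypot(P[...,0]-.555,P[...,1]+.204)<.04)&(P[...,2]>.045)&(P[...,2]<.07);q=P[m]
print(((q.max(0)+q.min(0))/2).round(4),(q.max(0)-q.min(0)).round(4))
cv2.imwrite("pics/end.png",s["image"])
E
```

```text
[ 0.43021924 -0.27919953  0.39240233]
[ 0.5562 -0.2034  0.0508] [0.0396 0.0428 0.0116]
```

View pics/end.png

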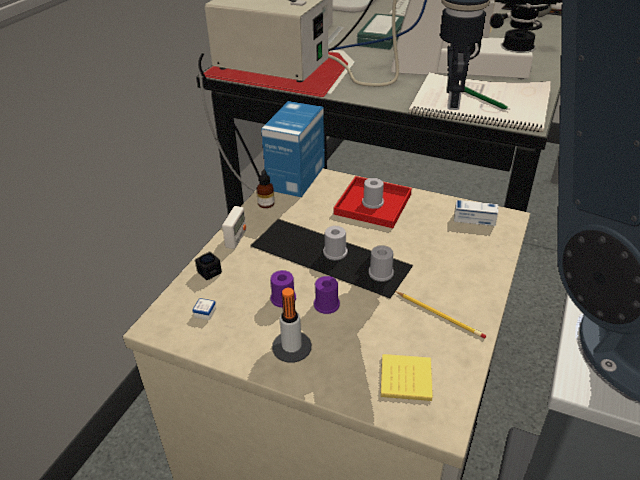

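The blind bush stands in the tray at (373,192), the two through bushes stand on the mat at (335,242) and (381,262), the pin is in its stand at (290,320), and nothing else has moved.

```bash
python3 -c "
from workcell import robot
print(robot.close_job())"
```

```text
the job is handed in; nothing more can be done
None
```

Job handed in at about 22 s: probed nearest to farthest, bushes 1 and 2 are bored through and left standing on the mat, bush 3 (the farthest) is blind and stands upright in the red tray, and the pin is back in its stand, fully down.

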